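# Load the connector tester and start it with the touch-free key

## Robot

A 6-joint arm with a two-finger parallel gripper is mounted at the origin on the work surface. World frame = base frame: x ahead of the robot, y to its left, z up, the work surface at z = 0. Lengths are in m, angles in degrees, forces in N, time in s.
With the tool pointing down it reaches from about 0.3 to 0.75 m from the base axis. Payload 8.5 kg.
Tool frame: the origin (TCP) lies between the finger pads, 19 mm behind the fingertips; this is the grasp point; z points along the fingers, y is the line along which they close (so a half turn about z gives the same grasp; the last joint's range is limited). The gripper opens to 85 mm and grips with 20 to 120 N. Pads are 22 mm wide; open, the fingers measure 114 mm over their backs; the gripper's body (76 mm by 85 mm) begins 54 mm behind the grasp point. The pads swing forward as they close: fully open they stand 13 mm farther back than shut.
Start: joints at [51.148, 21.807, 74.336, -0, 83.858, -12.336], TCP at [0.246, 0.492, 0.25] pointing down, gripper open.
Joint ranges: [-178.18, 178.18], [-50.72, 133.34], [12.68, 142.11], [-81.47, 261.47], [9.98, 163.14], [-165.26, 165.26]. Speed limits (degrees/s): [136.94, 136.94, 180, 180, 180, 180].

## Interface

Orientations are given as a 3x3 rotation matrix whose columns are the frame's x, y, z axes.
In Python, from rig import env gives the robot as it stands.
- The arm moves only by the tool servo_tool, never from a script. Its argument "deltas" is text: rows parted by semicolons, each of 7 numbers parted by spaces: the opening, from 0 (shut) to 1 (fully open), then the shift along the tool's x, y, z in mm, then the turn, a rotation vector about the tool's x, y, z in rad. A call has 1 to 8 rows; each row shifts and turns the commanded pose from where the row before left it, along the tool's axes as they then stand; what a row does not reach is not made up. A row lasts 1/12 s, in which the tool goes at most 41.7 mm and 7.16 degrees, less where a joint would pass 70% of its speed; a pose out of reach is approached as far as the arm can. A call is refused whole if a number of a shift passes 41.7 or a number of a turn 0.125, either way. A call with a gripper value outside its range is refused whole. The fingers move at their own pace and stop on an object; "newtons" is the grip in N (left out, the last holds). Time passes only in rows, so rows that do not move let the fingers close. It gives the time, the measured TCP pose, the force, the opening and the grip force at its end, in the units of the state.
- env.observe(): the state, without advancing time (a new reading comes with each control period).
- env.get_image(name): name is "scene" or "top"; returns a dict with "img" (400x640x3 uint8, red, green, blue), "depth" (400x640 float32, m along the optical axis (not along the pixel's ray), 0 where there is no reading), "camera_matrix" (3x3 intrinsics, pixels), "world_to_cam" (4x4, takes a point from world to camera coordinates). Camera axes: x right, y down, z forward; pixel columns grow to the right and rows downward; lengths in m; the calibration is good to about 2 mm. A picture is of the moment at which its call begins.
- env.close_job(): hands the job in; it is judged then, once.
Trained networks look in a picture, given as the dict that the camera call returned (one of the last four; its "shot" number tells which), for a name from the list of things; names that differ only in an ending like _2 or _b are one class to them, and where a whole thing is asked for, a point or a joint stands for the part that bears it (a point fixed in the world has none). Each returns a list of dicts, best first, with "conf" (0 to 1); they miss things now and then, are a little off and sometimes report something else, mostly with a low value. They report only what shows in the picture. A call takes as long as a camera call. They do not tell look-alikes from the thing itself.
- env.spot_in(name, picture): "bbox" ([centre column, centre row, width, height] in pixels, round what is visible of it).
- env.spot_point(name, picture): "uv" ([column, row] in pixels: a listed point, or the origin of a listed thing).
The state is a dict: "time_s": time; "q": joint angles; "qvel": joint speeds; "joint_efforts": joint torques, N m; "position": TCP position; "tool_rot": TCP orientation; "ft_force": force on the tool from outside, world axes, zero at the start; "wrist_torque": the same for the moment, N m; "grip_width": finger opening in m; "gripper_force": force on a finger pad.
Only numpy, scipy, OpenCV 4.12 (cv2) and the standard library are available. Lean on these libraries where they do the work, as an engineer would, in place of code of your own. Each camera call takes 0.05 s, during which the arm holds its last target. There are 200 camera calls.

## Task

Start a test on the bench connector tester: with the shut fingertips, push the loaded pallet along its guide by its outer end until it is home against the stop, then press the raised contact bar gently down by its ball until it is fully down. Then start the tester by pointing at the touch-free run key, the one with the horseshoe guard: hold the tool point just above the middle of its lens for two seconds without touching it, and then draw the hand at least 15 cm away. Only push, do not grip or lift anything, and leave the other controls and the things lying about alone.

Things in the scene. Friction and masses are not known exactly. Their poses are not given: they have to be found in the camera images.
- tester: The bench tester, fixed: blue louvred housing with a dark steel deck, 210 (x) by 300 mm (y), deck 50 mm above the table. Origin under it at table height, z up, its +x away from the robot, +y to the robot's left; turned by up to 0.2 rad. On the deck, along its y at x = 0, runs the pallet guide. The contact bar is hinged on the far (+x) side. It stands up to 60 N of pressing.
- stop_face (a point): Centre of the stop block's face, on the deck at the guide's +y end: tester x 0, y +100, z 50 mm (block 22 mm high). The guide is two steel rails 8 mm high and wide, 46 mm apart inside, open at the -y end; the deck ends at y = -155 mm. The pallet is home when its inner end touches this face: its origin is then at tester y = +20 mm.
- pallet: The loaded pallet, loose in the guide, about 0.35 kg: aluminium plate 44 (x) by 160 mm (y), 12 mm thick, six black connectors 14 mm high on its inner (+y) half. Origin: centre of its underside, on the deck; its y runs along the guide towards the stop. It starts 50 to 85 mm short of the stop. Pushing it takes a few newtons; when the force climbs it is home.
- lug_face (a point): Where to push the pallet: middle of the outer face of its upright lug, 17 mm above the deck. The lug stands across the pallet's outer (-y) end, 44 mm wide, 12 mm thick, 34 mm high over the deck; its outer face is at pallet y = -80 mm. Push towards +y, fingertips above the rails (8 mm) and below the lug's top. Keep the tool point outside the lug: straddling it counts as gripping.
- bar (a joint): Angle of the contact bar (rad): 0 fully down and level, 0.5 to 0.85 raised at the start. The hinge axis is the tester's y through bar_hinge. Stiff hinge: it stays where it is left and needs about 2 to 6 N at the ball. It counts as down below 0.05 rad.
- bar_hinge (a point): Point on the contact bar's hinge axis, in the plane of the ball's swing: tester x +80, y +52.5, z 88 mm. The bar (90 mm wide along y, over the guide) reaches from here towards the robot; at angle q the ball's centre is 155 mm x cos q towards tester -x and 155 mm x sin q above this point.
- bar_ball (a point): Centre of the black ball, 28 mm across, on the 10 mm steel rod at the near end of the contact bar. Press on its top with the fingertips and follow its arc: it travels towards the robot while it goes down. With the bar down its centre is 88 mm above the table, 155 mm on the robot's side of the hinge.
- run_key: The touch-free run key: grey enclosure 70 x 70 mm, 46 mm high, fixed on a 6 mm mounting strip, a black round sensor (40 mm across, 6 mm high) on top and round it an upright aluminium horseshoe guard, 60 mm across, 12 mm higher than the lens, mouth towards the robot. One of three stations in a row (82 mm pitch) left of the tester, in any order. Origin mid underside. Must not be touched.
- run_lens (a point): Centre of the run key's glass lens, 59 mm above the table, z up. The key senses the tool point (TCP, between the finger pads, tips 19 mm beyond it) while it is within 15 mm of the lens's axis and 20 to 70 mm above the lens; 40 mm is a good height.
- step_key: The touch-free step key: the same enclosure and sensor, but without any guard. Do not touch it and do not point at it. Origin mid underside.
- step_lens (a point): Centre of the step key's glass lens, 59 mm above the table. Coming with the tool point within 45 mm of it sets it off.
- stop_button: The mushroom stop button, 42 mm across, on the third equal enclosure; its top is 79 mm above the enclosure's underside. Do not touch it. Origin mid underside.
- screwdriver: A screwdriver, about 200 mm long, lying on the table in front of the tester. Leave alone. Loose; origin at its underside.
- tape_roll: A small roll of tape, 64 mm across, 19 mm high, lying flat between the tester and the control stations. Leave alone. Loose; origin at its underside.
- parts_bin: An open white bin, 100 x 130 mm, 40 mm high, with spare connectors, right of the tester and nearer the robot. Leave alone. Loose; origin at its underside.
- jar: A small closed jar, 50 mm across, 62 mm high, just left of the tester, at its far corner. Leave alone. Loose; origin at its underside.
- calliper: A digital calliper about 200 mm long lying flat behind the tester. Leave alone. Loose; origin at its underside.
- spare_pallet: An empty spare pallet, the same size as the loaded one, lying on the table left of the control stations. Leave alone. Loose; origin at its underside.
Not all that is in view belongs to the job. What is shaped like the pallet but brown or orange is not meant.

How it is judged:
By the outcome, as a careful person would: the job done as asked, in the order asked, and still so for the second after the job is handed in, with the robot touching nothing.
It also fails if it takes over 61 s, if anything falls off the work surface, if the arm or the gripper's body presses on something with over 40 N, if the wrist force passes 120 N, or if a joint passes its speed limit or range.

## Working session

There is one attempt and no reset: what is moved stays moved. The work goes in short steps, Python scripts to look and compute and a tool call to move; the robot and the scene stay as the last step left them, time stands still between calls to the robot, and variables do not carry over. Pictures are saved under pics/ and viewed, at most 10 in all, crops included, and the job is handed in when it is done.

Besides the shell and the picture viewer there is one more tool, called after "Call:" by a JSON object that holds its "fn" and its "kwargs". servo_tool: Moves the arm, as the interface text tells. Its arguments: {"type":"object","properties":{"deltas":{"type":"string"},"newtons":{"type":"number"}},"required":["deltas"]}

```bash
mkdir -p pics
cat > h.py <<'E'
import numpy as np, cv2
from rig import env
def ray(p,u,v):
    K=np.array(p["camera_matrix"]);T=np.array(p["world_to_cam"])
    d=np.linalg.inv(K)@[u,v,1];R=T[:3,:3];return -R.T@T[:3,3],R.T@d
def at_z(p,uv,z):
    o,d=ray(p,*uv);return o+d*(z-o[2])/d[2]
def at_d(p,uv):
    o,d=ray(p,*uv);u,v=int(round(uv[0])),int(round(uv[1]))
    w=p["depth"][max(v-1,0):v+2,max(u-1,0):u+2];w=w[w>0];return o+d*np.median(w) if w.size else None
def proj(p,X):
    K=np.array(p["camera_matrix"]);T=np.array(p["world_to_cam"]);c=T[:3,:3]@X+T[:3,3];c=K@c;return c[:2]/c[2]
E
python3 - <<'E'
from h import *
np.set_printoptions(precision=3,suppress=True)
s=env.observe();print(s["time_s"],s["tool_rot"],s["ft_force"])
for n in("top","scene"):
    p=env.get_image(n);cv2.imwrite(f"pics/{n}0.png",p["img"][...,::-1])
    np.savez(f"pics/{n}0.npz",**{k:p[k] for k in("depth","camera_matrix","world_to_cam","img")})
    for k in["tester","stop_face","pallet","lug_face","bar_hinge","bar_ball","run_key","run_lens","step_lens","stop_button","screwdriver","parts_bin","jar","tape_roll","spare_pallet"]:
        for r in env.spot_point(k,p)[:3]:
            print(n,k,round(r["conf"],2),np.array(r["uv"]),at_d(p,r["uv"]))
E
```

```text
0.0 [[-0.895  0.446 -0.001]
 [ 0.446  0.895 -0.001]
 [ 0.    -0.001 -1.   ]] [-0.2    0.225 -0.526]
top tester 0.78 [330.6 197.8] [ 0.56  -0.104  0.074]
top stop_face 0.69 [302.9 197.8] [ 0.56  -0.009  0.072]
top pallet 0.88 [457.1 260.6] [ 0.345 -0.543  0.023]
top pallet 0.84 [382.5 271.1] [ 0.308 -0.284  0.026]
top pallet 0.69 [341.  194.7] [ 0.57  -0.139  0.075]
top lug_face 0.83 [397.  296.9] [ 0.216 -0.338  0.   ]
top lug_face 0.68 [461.1 236.7] [ 0.427 -0.567  0.002]
top lug_face 0.62 [366.1 190.7] [ 0.583 -0.224  0.081]
top bar_hinge 0.89 [315.3 170.5] [ 0.649 -0.052  0.103]
top bar_hinge 0.61 [210.2 214.3] [0.504 0.311 0.059]
top bar_ball 0.88 [316.4 204.7] [ 0.527 -0.058  0.198]
top run_key 0.61 [213.2 191.6] [0.582 0.3   0.067]
top run_lens 0.61 [206.4 189.3] [0.591 0.327 0.059]
top step_lens 0.96 [209.4 213.2] [0.508 0.314 0.059]
top step_lens 0.63 [279.7 199. ] [0.562 0.078 0.004]
top step_lens 0.59 [189.3 216.9] [0.497 0.4   0.014]
top stop_button 0.96 [214.6 234.9] [0.434 0.287 0.084]
top stop_button 0.6 [216.4 212. ] [0.513 0.291 0.055]
top screwdriver 0.75 [328.8 242.
[... 1202 characters left out ...]
314.8] [0.589 0.329 0.058]
scene run_lens 0.66 [347.1 205.1] [ 0.407 -0.092  0.01 ]
scene step_lens 0.66 [427.8 292.8] [0.503 0.317 0.057]
scene step_lens 0.35 [293.4 205.9] [ 0.618 -0.071  0.123]
scene stop_button 0.7 [436.3 288.6] [0.465 0.313 0.041]
scene stop_button 0.31 [293.7 206.3] [ 0.618 -0.069  0.124]
scene stop_button 0.3 [425.3 294.6] [0.513 0.317 0.058]
scene screwdriver 0.72 [347.5 206.4] [ 0.401 -0.097 -0.002]
scene parts_bin 0.67 [280.1 172.4] [ 0.474 -0.38   0.004]
scene jar 0.73 [315.8 275.5] [0.67  0.101 0.036]
scene jar 0.29 [425.5 292.6] [0.509 0.314 0.059]
scene tape_roll 0.81 [343.3 259.3] [ 0.558  0.074 -0.   ]
scene spare_pallet 0.91 [453.5 329.5] [0.504 0.403 0.013]
```

View pics/top0.png

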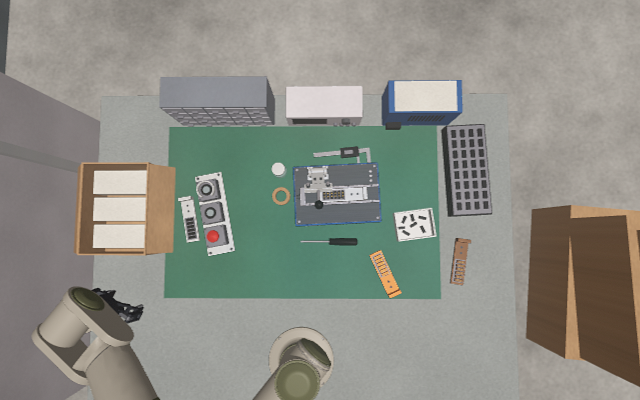

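View pics/scene0.png

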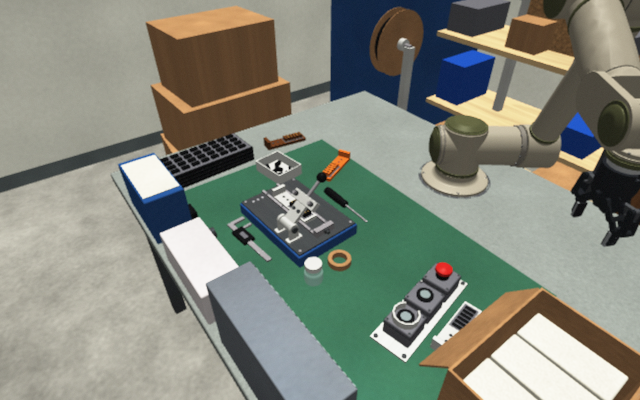

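Run:
```python
from h import *
np.set_printoptions(precision=4,suppress=True)
pts=[];
for n in("top","scene"):
    p=dict(np.load(f"pics/{n}0.npz"));d=p["depth"];v,u=np.nonzero(d>0)
    K=p["camera_matrix"];T=p["world_to_cam"];c=np.linalg.inv(K)@np.stack([u,v,np.ones_like(u)])*d[v,u]
    w=(T[:3,:3].T@(c-T[:3,3:])).T
    m=(w[:,2]>.043)&(w[:,2]<.057)&(w[:,0]>.42)&(w[:,0]<.73)&(w[:,1]>-.3)&(w[:,1]<.048)
    # top-view mask
    q=w[m];r=cv2.minAreaRect((q[:,:2]*1000).astype(np.float32));print(n,m.sum(),r,np.median(q[:,2]))
    pts.append(w)
    # lens clusters, ball, lug
    for nm,c0,z0,z1,rad in(("run",(.589,.328),.052,.064,.03),("guard",(.589,.328),.066,.08,.045),("step",(.507,.315),.052,.064,.03),("ball",(.528,-.06),.15,.3,.03),("lugtop",(.584,-.22),.077,.092,.04),("stop",(.568,-.003),.066,.08,.03)):
        k=(np.hypot(w[:,0]-c0[0],w[:,1]-c0[1])<rad)&(w[:,2]>z0)&(w[:,2]<z1)
        if k.sum():print("  ",nm,k.sum(),w[k].mean(0),w[k].min(0),w[k].max(0))
    if n=="top":
        im=p["img"][140:250,280:400,::-1];a=cv2.resize(im,None,fx=6,fy=5.4,interpolation=cv2.INTER_CUBIC)
        b=p["img"][165:265,170:250,::-1];b=cv2.resize(b,(160,594))
        cv2.imwrite("pics/crop1.png",np.hstack([cv2.resize(im,(640,594),interpolation=cv2.INTER_CUBIC),b]))
    else:
        cv2.imwrite("pics/crop2.png",cv2.resize(p["img"][150:270,230:370,::-1],(700,600),interpolation=cv2.INTER_CUBIC))
```

```text
top 3475 ((576.472412109375, -122.89492797851562), (209.20384216308594, 298.5599670410156), 2.721890687942505) 0.05044215978105975
   run 168 [0.5898 0.3303 0.0576] [0.5612 0.2982 0.052 ] [0.6172 0.3567 0.0637]
   guard 64 [0.5947 0.3308 0.0701] [0.5637 0.2993 0.0662] [0.619  0.3605 0.0758]
   step 182 [0.5079 0.3133 0.0566] [0.478  0.2855 0.0521] [0.5369 0.3449 0.0638]
   ball 76 [ 0.5324 -0.063   0.1926] [ 0.5171 -0.075   0.1671] [ 0.5568 -0.0502  0.206 ]
   lugtop 50 [ 0.5744 -0.2174  0.0838] [ 0.5542 -0.2234  0.0776] [ 0.5983 -0.2104  0.0887]
   stop 86 [ 0.5662 -0.0044  0.0725] [ 0.5385 -0.0134  0.0668] [0.5964 0.0145 0.0781]
scene 2976 ((581.4055786132812, -120.87962341308594), (205.5484619140625, 298.2860107421875), 3.313156843185425) 0.048417114222314046
   run 256 [0.5908 0.3261 0.0571] [0.5636 0.3031 0.052 ] [0.6119 0.3502 0.0636]
   guard 137 [0.6008 0.3327 0.0685] [0.5675 0.3007 0.0661] [0.6245 0.3605 0.0722]
   step 231 [0.5138 0.3158 0.0561] [0.4861 0.2894 0.0521] [0.5343 0.3435 0.0602]
   ball 110 [ 0.5396 -0.0577  0.1857] [ 0.5208 -0.0736  0.1629] [ 0.5578 -0.0482  0.1996]
   lugtop 51 [ 0.5817 -0.2147  0.0813] [ 0.5589 -0.2233  0.0774] [ 0.6023 -0.2056  0.0852]
   stop 105 [ 0.5685 -0.0028  0.0699] [ 0.5393 -0.0148  0.0661] [0.5965 0.0163 0.0734]
```

View pics/crop1.png

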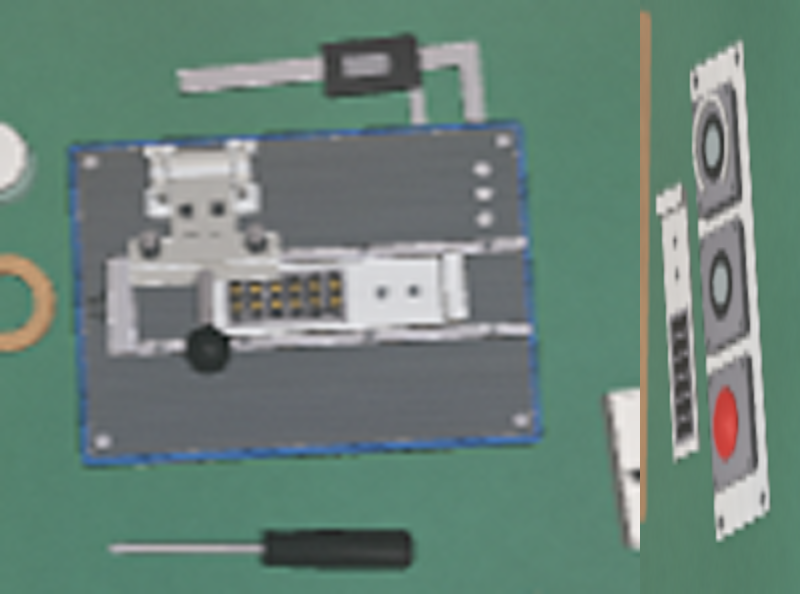

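View pics/crop2.png

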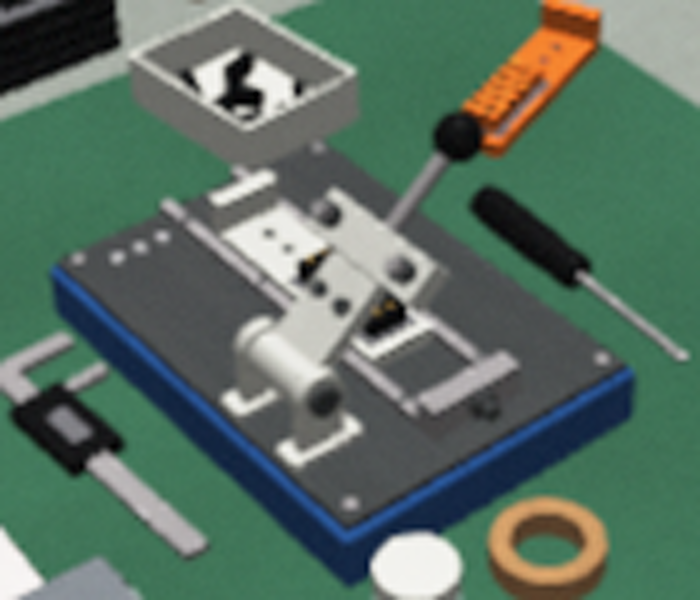

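The top view shows the tester, with the ball at (317,204), the lug at about (366,190), and the guarded run key at (207,189), the far one of the three stations. The step key is at (210,213) and the stop button at (214,236). In the scene view the run key is at (405,315).

The crops confirm the layout. The bar is raised over the guide and the lug stands at the pallet's right (-y) end. The measured sizes match: 209x298 mm deck, yaw about 0.053 rad.

First I shut the fingers, turn the tool and lift.

Call:
{"fn": "servo_tool", "kwargs": {"deltas": "0 0 0 -8 0 0 0.12;0 0 0 -8 0 0 0.12;0 0 0 -8 0 0 0.12;0 0 0 -8 0 0 0.12;0 0 0 -8 0 0 0.12;0 0 0 -8 0 0 0.12;0 0 0 -8 0 0 0.12;0 0 0 0 0 0 0.12", "newtons": 20}}

```text
time_s: 2.27
position: [0.2458, 0.4924, 0.3076]
tool_rot: [[-0.142, 0.99, 0.002], [0.99, 0.142, 0.002], [0.002, 0.002, -1.0]]
ft_force: [-0.1, 0.2, 0.3]
grip_width: -0.0
gripper_force: 0.0
```

Call:
{"fn": "servo_tool", "kwargs": {"deltas": "0 0 0 0 0 0 0.095;0 0 0 0 0 0 0;0 0 0 0 0 0 0"}}

```text
time_s: 2.52
position: [0.2455, 0.4921, 0.306]
tool_rot: [[-0.056, 0.998, -0.0], [0.998, 0.056, -0.0], [-0.0, -0.0, -1.0]]
ft_force: [-0.2, -0.4, 0.4]
grip_width: -0.0004
gripper_force: 0.0
```

Call:
{"fn": "servo_tool", "kwargs": {"deltas": "0 -31.8 12.5 0 0 0 0;0 -31.8 12.5 0 0 0 0;0 -31.8 12.5 0 0 0 0;0 -31.8 12.5 0 0 0 0;0 -31.8 12.5 0 0 0 0;0 -31.8 12.5 0 0 0 0;0 -31.8 12.5 0 0 0 0;0 -31.8 12.5 0 0 0 0"}}

```text
time_s: 3.18
position: [0.3591, 0.2419, 0.3061]
tool_rot: [[-0.057, 0.998, 0.0], [0.998, 0.057, 0.0], [0.0, 0.0, -1.0]]
ft_force: [1.0, 1.1, 0.5]
grip_width: 0.0
gripper_force: 0.0
```

Call:
{"fn": "servo_tool", "kwargs": {"deltas": "0 -31.8 12.5 0 0 0 0;0 -31.8 12.5 0 0 0 0;0 -31.8 12.5 0 0 0 0;0 -31.8 12.5 0 0 0 0;0 -31.8 12.5 0 0 0 0;0 -31.8 12.5 0 0 0 0;0 -31.8 12.5 0 0 0 0;0 -31.8 12.5 0 0 0 0"}}

```text
time_s: 3.85
position: [0.4726, -0.0071, 0.3061]
tool_rot: [[-0.056, 0.998, 0.0], [0.998, 0.056, -0.0], [-0.0, 0.0, -1.0]]
ft_force: [1.0, 0.3, 1.0]
grip_width: 0.0003
gripper_force: 0.0
```

Call:
{"fn": "servo_tool", "kwargs": {"deltas": "0 -31.8 12.5 0 0 0 0;0 -31.8 12.5 0 0 0 0;0 -31.8 12.5 0 0 0 0;0 -31.8 12.5 0 0 0 0;0 -31.8 12.5 0 0 0 0;0 -31.8 12.5 0 0 0 0;0 -31.8 12.5 0 0 0 0;0 -31.8 12.5 0 0 0 0"}}

```text
time_s: 4.52
position: [0.5859, -0.2557, 0.3058]
tool_rot: [[-0.056, 0.998, -0.0], [0.998, 0.056, 0.0], [0.0, -0.0, -1.0]]
ft_force: [0.0, 0.1, 0.5]
grip_width: -0.0003
gripper_force: 0.0
```

Call:
{"fn": "servo_tool", "kwargs": {"deltas": "0 0 0 0 0 0 0;0 0 0 0 0 0 0"}}

```text
time_s: 4.68
position: [0.5857, -0.2556, 0.3047]
tool_rot: [[-0.054, 0.999, -0.001], [0.999, 0.054, 0.001], [0.001, -0.001, -1.0]]
ft_force: [1.1, 1.0, -0.4]
grip_width: -0.0002
gripper_force: 0.0
```

Call:
{"fn": "servo_tool", "kwargs": {"deltas": "0 0 0 25 0 0 0;0 0 0 25 0 0 0;0 0 0 25 0 0 0;0 0 0 25 0 0 0;0 0 0 25 0 0 0;0 0 0 25 0 0 0;0 0 0 20 0 0 0;0 0 0 10 0 0 0"}}

```text
time_s: 5.35
position: [0.5846, -0.2524, 0.1239]
tool_rot: [[-0.056, 0.998, -0.003], [0.998, 0.056, 0.002], [0.002, -0.003, -1.0]]
ft_force: [0.4, 0.6, 0.7]
grip_width: 0.0
gripper_force: 0.0
```

Call:
{"fn": "servo_tool", "kwargs": {"deltas": "0 0 0 10 0 0 0;0 0 0 10 0 0 0;0 0 0 8 0 0 0;0 0 0 8 0 0 0;0 0 0 5 0 0 0;0 0 0 3 0 0 0;0 0 0 0 0 0 0;0 0 0 0 0 0 0"}}

```text
time_s: 6.02
position: [0.5857, -0.2542, 0.0823]
tool_rot: [[-0.053, 0.999, 0.0], [0.999, 0.053, -0.0], [-0.0, 0.0, -1.0]]
ft_force: [0.3, -0.5, -0.1]
grip_width: 0.0001
gripper_force: 0.0
```

Run:
```python
from h import *
a=[]
p=env.get_image("scene");a.append(cv2.resize(p["img"][140:260,210:370,::-1],(400,300),interpolation=cv2.INTER_CUBIC))
p=env.get_image("top");a.append(cv2.resize(p["img"][140:245,290:430,::-1],(400,300),interpolation=cv2.INTER_CUBIC))
cv2.imwrite("pics/c3.png",np.hstack(a))
```

```text
(no output)
```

View pics/c3.png

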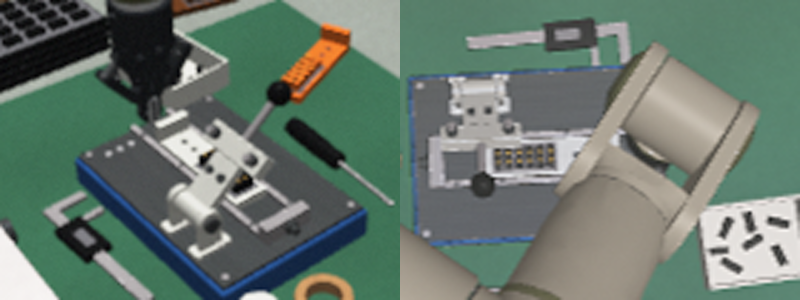

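The fingers stand just outside the lug (scene crop about (155,110), lug at (172,122)) and above the rails. Now I push.

Call:
{"fn": "servo_tool", "kwargs": {"deltas": "0 4 0 0 0 0 0;0 4 0 0 0 0 0;0 4 0 0 0 0 0;0 4 0 0 0 0 0;0 4 0 0 0 0 0;0 4 0 0 0 0 0;0 4 0 0 0 0 0;0 4 0 0 0 0 0"}}

```text
time_s: 6.78
position: [0.5839, -0.222, 0.0822]
tool_rot: [[-0.053, 0.999, 0.0], [0.999, 0.053, -0.0], [-0.001, 0.0, -1.0]]
ft_force: [0.7, -2.5, 0.8]
grip_width: -0.0005
gripper_force: 1.0
```

Call:
{"fn": "servo_tool", "kwargs": {"deltas": "0 4 0 0 0 0 0;0 4 0 0 0 0 0;0 4 0 0 0 0 0;0 4 0 0 0 0 0;0 4 0 0 0 0 0"}}

```text
time_s: 7.2
position: [0.5828, -0.2019, 0.0821]
tool_rot: [[-0.053, 0.999, 0.0], [0.999, 0.053, -0.0], [-0.0, 0.0, -1.0]]
ft_force: [-0.4, -1.3, 0.7]
grip_width: -0.0
gripper_force: 1.2
```

Call:
{"fn": "servo_tool", "kwargs": {"deltas": "0 2 0 0 0 0 0;0 2 0 0 0 0 0;0 2 0 0 0 0 0;0 2 0 0 0 0 0;0 2 0 0 0 0 0"}}

```text
time_s: 7.62
position: [0.5823, -0.1922, 0.0821]
tool_rot: [[-0.053, 0.999, 0.0], [0.999, 0.053, -0.0], [-0.0, 0.0, -1.0]]
ft_force: [1.0, -2.8, 1.6]
grip_width: 0.0001
gripper_force: 1.4
```

Call:
{"fn": "servo_tool", "kwargs": {"deltas": "0 1.5 0 0 0 0 0;0 1.5 0 0 0 0 0"}}

```text
time_s: 7.78
position: [0.5822, -0.1892, 0.0821]
tool_rot: [[-0.053, 0.999, 0.0], [0.999, 0.053, -0.0], [-0.0, 0.0, -1.0]]
ft_force: [-0.0, -3.2, 1.6]
grip_width: 0.0001
gripper_force: 1.4
```

Call:
{"fn": "servo_tool", "kwargs": {"deltas": "0 1.5 0 0 0 0 0;0 1.5 0 0 0 0 0"}}

```text
time_s: 7.95
position: [0.582, -0.1862, 0.0821]
tool_rot: [[-0.053, 0.999, 0.0], [0.999, 0.053, -0.0], [-0.0, 0.0, -1.0]]
ft_force: [-0.6, -3.5, 2.3]
grip_width: 0.0001
gripper_force: 1.5
```

Call:
{"fn": "servo_tool", "kwargs": {"deltas": "0 1.5 0 0 0 0 0;0 1.5 0 0 0 0 0"}}

```text
time_s: 8.12
position: [0.582, -0.1849, 0.0822]
tool_rot: [[-0.053, 0.999, 0.001], [0.999, 0.053, -0.004], [-0.004, 0.001, -1.0]]
ft_force: [-0.0, -16.8, 0.6]
grip_width: 0.0002
gripper_force: 8.3
```

Call:
{"fn": "servo_tool", "kwargs": {"deltas": "0 1.5 0 0 0 0 0;0 1 0 0 0 0 0"}}

```text
time_s: 8.28
position: [0.5824, -0.1847, 0.0828]
tool_rot: [[-0.052, 0.999, 0.003], [0.999, 0.053, -0.008], [-0.008, 0.002, -1.0]]
ft_force: [0.2, -24.3, 1.3]
grip_width: 0.0001
gripper_force: 12.2
```

Call:
{"fn": "servo_tool", "kwargs": {"deltas": "0 1 0 0 0 0 0;0 1 0 0 0 0 0"}}

```text
time_s: 8.45
position: [0.5828, -0.1845, 0.0833]
tool_rot: [[-0.052, 0.999, 0.005], [0.999, 0.052, -0.011], [-0.012, 0.004, -1.0]]
ft_force: [-0.4, -32.1, 1.7]
grip_width: -0.0001
gripper_force: 15.9
```

The force climbed to 32 N with motion stopped, so the pallet is home. I back off, rise, and check.

Call:
{"fn": "servo_tool", "kwargs": {"deltas": "0 -4 0 0 0 0 0;0 -8 0 0 0 0 0;0 -10 0 0 0 0 0;0 -10 0 0 0 0 0;0 0 0 -15 0 0 0;0 0 0 -25 0 0 0;0 0 0 -30 0 0 0;0 0 0 -30 0 0 0"}}

```text
time_s: 9.12
position: [0.5829, -0.2108, 0.1826]
tool_rot: [[-0.053, 0.999, -0.002], [0.999, 0.053, 0.002], [0.002, -0.002, -1.0]]
ft_force: [0.0, -0.0, -0.6]
grip_width: 0.0002
gripper_force: 0.0
```

Call:
{"fn": "servo_tool", "kwargs": {"deltas": "0 0 0 -30 0 0 0;0 0 0 -30 0 0 0;0 0 0 -30 0 0 0;0 0 0 0 0 0 0;0 0 0 0 0 0 0"}}

```text
time_s: 9.53
position: [0.5835, -0.211, 0.2732]
tool_rot: [[-0.053, 0.999, 0.002], [0.999, 0.053, -0.001], [-0.001, 0.002, -1.0]]
ft_force: [0.4, 0.2, -0.6]
grip_width: -0.0
gripper_force: 0.0
```

Run:
```python
from h import *
np.set_printoptions(precision=4,suppress=True)
from scipy.optimize import least_squares
a=[];P={}
for n in("scene","top"):
    p=env.get_image(n);P[n]=p
    a.append(cv2.resize(p["img"][150:250,240:380,::-1],(400,300),interpolation=cv2.INTER_CUBIC))
    for k in("bar_ball","stop_face","lug_face"):
        for r in env.spot_point(k,p)[:2]: print(n,k,round(r["conf"],2),r["uv"],at_d(p,r["uv"]))
    d=p["depth"];v,u=np.nonzero(d>0);K=p["camera_matrix"];T=np.array(p["world_to_cam"])
    w=(T[:3,:3].T@(np.linalg.inv(K)@np.stack([u,v,np.ones_like(u)])*d[v,u]-T[:3,3:])).T
    dark=p["img"][v,u].max(1)<75
    q=w[dark&(np.linalg.norm(w-[.535,-.063,.19],axis=1)<.028)]
    f=least_squares(lambda c:np.linalg.norm(q-c,axis=1)-.014,[.535,-.063,.188],loss="soft_l1",f_scale=.002)
    print(len(q),f.x,np.abs(f.fun).mean())
cv2.imwrite("pics/c4.png",np.hstack(a));s=env.observe();print(s["time_s"],s["position"],s["ft_force"])
```

```text
scene bar_ball 0.82 [320.8, 175.7] [ 0.536  -0.0565  0.1962]
scene stop_face 0.69 [320.5, 231.1] [0.5836 0.0049 0.0682]
scene stop_face 0.2 [401.7, 328.1] [0.6187 0.3458 0.0532]
scene lug_face 0.93 [342.7, 152.1] [ 0.2381 -0.3222  0.0291]
scene lug_face 0.83 [263.2, 146.5] [ 0.4241 -0.583  -0.0047]
75 [ 0.5312 -0.0628  0.1848] 0.0012867775815419537
top bar_ball 0.75 [316.0, 207.3] [ 0.5192 -0.0566  0.1963]
top stop_face 0.82 [305.2, 196.9] [ 0.5638 -0.0167  0.0627]
top lug_face 0.77 [461.4, 239.0] [ 0.4194 -0.5564  0.0334]
top lug_face 0.65 [349.2, 192.1] [ 0.5779 -0.1664  0.0839]
57 [ 0.5293 -0.0626  0.1874] 0.0012342203978441886
9.9333 [ 0.5832 -0.2106  0.2713] [-0.6166  0.8421  0.3138]
```

View pics/c4.png

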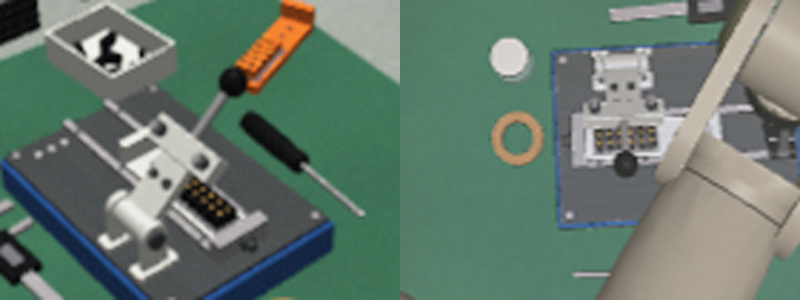

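The pallet now sits against the stop: the connectors touch the stop block in the scene crop at (230,220). The ball, at (235,80) in scene and (625,163) in top, has its centre at about (0.531, -0.063, 0.187), so the bar is at about 0.69 rad. I go above the ball.

Call:
{"fn": "servo_tool", "kwargs": {"deltas": "0 25 -7.4 0 0 0 0;0 25 -7.4 0 0 0 0;0 25 -7.4 0 0 0 0;0 25 -7.4 0 0 0 0;0 25 -7.4 0 0 0 0;0 25 -7.4 0 0 0 0;0 0 0 0 0 0 0"}}

```text
time_s: 10.52
position: [0.5295, -0.0597, 0.2724]
tool_rot: [[-0.056, 0.998, -0.0], [0.998, 0.056, 0.001], [0.001, -0.0, -1.0]]
ft_force: [-0.5, 0.5, -0.1]
grip_width: -0.0002
gripper_force: 0.0
```

Call:
{"fn": "servo_tool", "kwargs": {"deltas": "0 0 0 10 0 0 0;0 0 0 10 0 0 0;0 0 0 10 0 0 0;0 0 0 8 0 0 0;0 0 0 0 0 0 0;0 0 0 0 0 0 0"}}

```text
time_s: 11.02
position: [0.531, -0.0635, 0.2339]
tool_rot: [[-0.053, 0.999, -0.001], [0.999, 0.053, 0.0], [0.0, -0.001, -1.0]]
ft_force: [-1.1, -0.9, 0.7]
grip_width: -0.0005
gripper_force: 0.0
```

Call:
{"fn": "servo_tool", "kwargs": {"deltas": "0 0 0 4 0 0 0;0 0 0 4 0 0 0;0 0 0 3 0 0 0;0 0 0 3 0 0 0;0 0 -2 3 0 0 0;0 0 -2 3 0 0 0"}}

```text
time_s: 11.52
position: [0.5267, -0.0635, 0.2141]
tool_rot: [[-0.053, 0.999, -0.0], [0.999, 0.053, -0.0], [-0.0, -0.0, -1.0]]
ft_force: [-3.6, 0.5, 5.9]
grip_width: 0.0004
gripper_force: 2.8
```

Call:
{"fn": "servo_tool", "kwargs": {"deltas": "0 0 -2.5 4 0 0 0;0 0 -2.5 4 0 0 0;0 0 -2.5 4 0 0 0;0 0 -2.2 4 0 0 0;0 0 -2.2 4 0 0 0"}}

```text
time_s: 11.93
position: [0.5147, -0.0641, 0.1939]
tool_rot: [[-0.053, 0.999, -0.0], [0.999, 0.053, -0.0], [-0.0, -0.0, -1.0]]
ft_force: [-3.2, -0.7, 5.0]
grip_width: 0.0
gripper_force: 2.2
```

Call:
{"fn": "servo_tool", "kwargs": {"deltas": "0 0 -2 4 0 0 0;0 0 -2 4 0 0 0;0 0 -2 4 0 0 0;0 0 -1.8 4 0 0 0;0 0 -1.5 4 0 0 0;0 0 -1.5 4 0 0 0;0 0 -1.3 4 0 0 0;0 0 -1.2 4 0 0 0"}}

```text
time_s: 12.6
position: [0.5017, -0.0648, 0.1616]
tool_rot: [[-0.053, 0.999, -0.0], [0.999, 0.053, 0.0], [0.0, -0.0, -1.0]]
ft_force: [-3.4, -1.1, 2.4]
grip_width: 0.0001
gripper_force: 1.4
```

Call:
{"fn": "servo_tool", "kwargs": {"deltas": "0 0 -1 4 0 0 0;0 0 -1 4 0 0 0;0 0 -0.8 4 0 0 0;0 0 -0.6 4 0 0 0;0 0 -0.5 4 0 0 0;0 0 -0.4 4 0 0 0;0 0 -0.2 3 0 0 0"}}

```text
time_s: 13.18
position: [0.4972, -0.065, 0.1345]
tool_rot: [[-0.053, 0.999, -0.0], [0.999, 0.053, 0.0], [0.0, -0.0, -1.0]]
ft_force: [-0.2, 0.7, 2.2]
grip_width: 0.0005
gripper_force: 1.0
```

Call:
{"fn": "servo_tool", "kwargs": {"deltas": "0 0 0 2.5 0 0 0;0 0 0 2.5 0 0 0;0 0 0 2.5 0 0 0"}}

```text
time_s: 13.43
position: [0.4974, -0.065, 0.1273]
tool_rot: [[-0.053, 0.999, 0.0], [0.999, 0.053, -0.0], [-0.0, 0.0, -1.0]]
ft_force: [-0.6, 0.3, 2.1]
grip_width: -0.0001
gripper_force: 1.0
```

Call:
{"fn": "servo_tool", "kwargs": {"deltas": "0 0 0 2 0 0 0;0 0 0 2 0 0 0"}}

```text
time_s: 13.6
position: [0.4973, -0.065, 0.1233]
tool_rot: [[-0.053, 0.999, 0.0], [0.999, 0.053, -0.0], [-0.0, 0.0, -1.0]]
ft_force: [-1.1, -0.1, 2.0]
grip_width: -0.0001
gripper_force: 0.9
```

Call:
{"fn": "servo_tool", "kwargs": {"deltas": "0 0 0 1 0 0 0;0 0 0 1 0 0 0"}}

```text
time_s: 13.77
position: [0.4973, -0.065, 0.1214]
tool_rot: [[-0.053, 0.999, 0.0], [0.999, 0.053, -0.0], [-0.0, 0.0, -1.0]]
ft_force: [-1.3, 0.0, 1.7]
grip_width: -0.0002
gripper_force: 0.9
```

Call:
{"fn": "servo_tool", "kwargs": {"deltas": "0 0 0 1 0 0 0;0 0 0 1 0 0 0"}}

```text
time_s: 13.93
position: [0.4974, -0.0651, 0.12]
tool_rot: [[-0.053, 0.999, 0.001], [0.999, 0.053, -0.0], [-0.0, 0.0, -1.0]]
ft_force: [-5.6, 0.7, 16.9]
grip_width: 0.0001
gripper_force: 8.3
```

Call:
{"fn": "servo_tool", "kwargs": {"deltas": "0 0 0 1 0 0 0;0 0 0 0.5 0 0 0"}}

```text
time_s: 14.1
position: [0.4975, -0.0651, 0.1198]
tool_rot: [[-0.053, 0.999, 0.002], [0.999, 0.053, -0.001], [-0.001, 0.001, -1.0]]
ft_force: [-7.9, 2.3, 25.6]
grip_width: -0.0003
gripper_force: 12.7
```

The force climbed to 26 N at z = 0.120, so the bar is fully down. I rise and check.

Call:
{"fn": "servo_tool", "kwargs": {"deltas": "0 0 0 -2 0 0 0;0 0 0 -8 0 0 0;0 0 0 -20 0 0 0;0 0 0 -25 0 0 0;0 0 0 -30 0 0 0;0 0 0 -30 0 0 0;0 0 0 -20 0 0 0;0 0 0 -15 0 0 0"}}

```text
time_s: 14.77
position: [0.4977, -0.0651, 0.2706]
tool_rot: [[-0.053, 0.999, 0.003], [0.999, 0.053, -0.001], [-0.001, 0.003, -1.0]]
ft_force: [1.0, -0.4, 0.3]
grip_width: -0.0001
gripper_force: 0.0
```

Call:
{"fn": "servo_tool", "kwargs": {"deltas": "0 33 9.5 0 0 0 0;0 33 9.5 0 0 0 0;0 33 9.5 0 0 0 0;0 33 9.5 0 0 0 0;0 33 9.5 0 0 0 0;0 33 9.5 0 0 0 0;0 0 0 0 0 0 0;0 0 0 0 0 0 0"}}

```text
time_s: 15.43
position: [0.5437, 0.1372, 0.2679]
tool_rot: [[-0.056, 0.998, -0.0], [0.998, 0.056, 0.0], [0.0, -0.0, -1.0]]
ft_force: [-0.3, -0.2, -0.3]
grip_width: 0.0003
gripper_force: 0.0
```

Run:
```python
from h import *
np.set_printoptions(precision=4,suppress=True)
a=[]
for n in("scene","top"):
    p=env.get_image(n);c=(slice(150,350),slice(220,480)) if n=="scene" else (slice(130,270),slice(160,400))
    a.append(cv2.resize(p["img"][c][...,::-1],(400,300),interpolation=cv2.INTER_CUBIC))
    for k,z in(("bar_ball",.088),("run_lens",.059),("step_lens",.059)):
        for r in env.spot_point(k,p)[:2]: print(n,k,round(r["conf"],2),r["uv"],at_d(p,r["uv"]),at_z(p,r["uv"],z))
cv2.imwrite("pics/c5.png",np.hstack(a));s=env.observe();print(s["time_s"],s["position"],s["ft_force"])
```

```text
scene bar_ball 0.72 [329.9, 198.3] [ 0.4998 -0.0622  0.0994] [ 0.4908 -0.0737  0.088 ]
scene run_lens 0.75 [344.6, 205.2] [ 0.4162 -0.0935  0.013 ] [ 0.4534 -0.0505  0.059 ]
scene run_lens 0.61 [407.4, 312.8] [0.5833 0.3279 0.0585] [0.5836 0.328  0.059 ]
scene step_lens 0.56 [424.3, 293.8] [0.5125 0.3142 0.0576] [0.5135 0.3148 0.059 ]
top bar_ball 0.69 [318.9, 216.2] [ 0.4959 -0.0643  0.1001] [ 0.4964 -0.0641  0.088 ]
top bar_ball 0.47 [411.4, 224.2] [ 0.4709 -0.3893  0.0161] [ 0.4695 -0.3724  0.088 ]
top step_lens 0.52 [211.3, 212.4] [0.4884 0.1761 0.4934] [0.5109 0.3077 0.059 ]
15.8333 [0.5437 0.135  0.2682] [-0.1058 -0.7181  0.169 ]
```

View pics/c5.png

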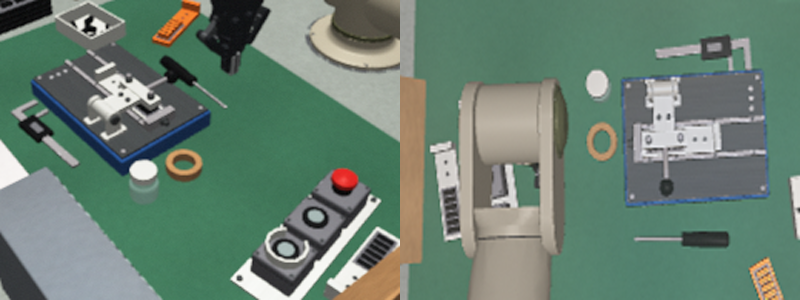

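The bar is level: the ball's top reads about 0.100 m, at (665,187) in the top crop. The guarded run key is at (287,248) in the scene crop. I go over its lens and then straight down.

Call:
{"fn": "servo_tool", "kwargs": {"deltas": "0 31.7 9.2 0 0 0 0;0 31.7 9.2 0 0 0 0;0 31.7 9.2 0 0 0 0;0 31.7 9.2 0 0 0 0;0 31.7 9.2 0 0 0 0;0 31.7 9.2 0 0 0 0;0 0 0 0 0 0 0;0 0 0 0 0 0 0"}}

```text
time_s: 16.5
position: [0.5888, 0.3296, 0.2672]
tool_rot: [[-0.055, 0.999, -0.001], [0.999, 0.055, -0.0], [-0.0, -0.001, -1.0]]
ft_force: [-0.1, -0.0, 0.1]
grip_width: -0.0002
gripper_force: 0.0
```

Call:
{"fn": "servo_tool", "kwargs": {"deltas": "0 0 0 0 0 0 0;0 0 0 20 0 0 0;0 0 0 25 0 0 0;0 0 0 15 0 0 0;0 0 0 10 0 0 0;0 0 0 0 0 0 0;0 0 0 0 0 0 0"}}

```text
time_s: 17.08
position: [0.5891, 0.3279, 0.1987]
tool_rot: [[-0.052, 0.999, 0.001], [0.999, 0.052, 0.0], [0.0, 0.001, -1.0]]
ft_force: [-0.9, 0.9, 0.4]
grip_width: -0.0
gripper_force: 0.0
```

Now down to z about 0.104, then hold there for about 2.7 s.

Call:
{"fn": "servo_tool", "kwargs": {"deltas": "0 0 0 20 0 0 0;0 0 0 25 0 0 0;0 0 0 20 0 0 0;0 0 0 15 0 0 0;0 0 0 10 0 0 0;0 0 0 4 0 0 0;0 0 0 0 0 0 0;0 0 0 0 0 0 0"}}

```text
time_s: 17.75
position: [0.5894, 0.3287, 0.1054]
tool_rot: [[-0.053, 0.999, 0.002], [0.999, 0.053, 0.001], [0.001, 0.002, -1.0]]
ft_force: [0.8, -0.7, 0.5]
grip_width: 0.0002
gripper_force: 0.0
```

Call:
{"fn": "servo_tool", "kwargs": {"deltas": "0 0 0 0 0 0 0;0 0 0 0 0 0 0;0 0 0 0 0 0 0;0 0 0 0 0 0 0;0 0 0 0 0 0 0;0 0 0 0 0 0 0;0 0 0 0 0 0 0;0 0 0 0 0 0 0"}}

```text
time_s: 18.42
position: [0.5888, 0.3286, 0.104]
tool_rot: [[-0.053, 0.999, -0.0], [0.999, 0.053, -0.0], [-0.0, -0.0, -1.0]]
ft_force: [0.0, -1.4, 0.1]
grip_width: 0.0
gripper_force: 0.0
```

Call:
{"fn": "servo_tool", "kwargs": {"deltas": "0 0 0 0 0 0 0;0 0 0 0 0 0 0;0 0 0 0 0 0 0;0 0 0 0 0 0 0;0 0 0 0 0 0 0;0 0 0 0 0 0 0;0 0 0 0 0 0 0;0 0 0 0 0 0 0"}}

```text
time_s: 19.08
position: [0.5888, 0.3286, 0.104]
tool_rot: [[-0.053, 0.999, 0.0], [0.999, 0.053, -0.0], [-0.0, 0.0, -1.0]]
ft_force: [-0.2, -0.5, -0.0]
grip_width: 0.0001
gripper_force: 0.0
```

Call:
{"fn": "servo_tool", "kwargs": {"deltas": "0 0 0 0 0 0 0;0 0 0 0 0 0 0;0 0 0 0 0 0 0;0 0 0 0 0 0 0;0 0 0 0 0 0 0;0 0 0 0 0 0 0;0 0 0 0 0 0 0;0 0 0 0 0 0 0"}}

```text
time_s: 19.75
position: [0.5888, 0.3286, 0.104]
tool_rot: [[-0.053, 0.999, 0.0], [0.999, 0.053, -0.0], [-0.0, 0.0, -1.0]]
ft_force: [0.5, -0.6, 0.6]
grip_width: 0.0003
gripper_force: 0.0
```

Call:
{"fn": "servo_tool", "kwargs": {"deltas": "0 0 0 0 0 0 0;0 0 0 0 0 0 0;0 0 0 0 0 0 0;0 0 0 0 0 0 0;0 0 0 0 0 0 0;0 0 0 0 0 0 0;0 0 0 0 0 0 0;0 0 0 0 0 0 0"}}

```text
time_s: 20.42
position: [0.5888, 0.3286, 0.104]
tool_rot: [[-0.053, 0.999, 0.0], [0.999, 0.053, -0.0], [-0.0, 0.0, -1.0]]
ft_force: [-0.5, 0.2, 0.1]
grip_width: 0.0004
gripper_force: 0.0
```

Run:
```python
from h import *
p=env.get_image("scene");cv2.imwrite("pics/c6.png",cv2.resize(p["img"][230:370,360:500,::-1],(450,450),interpolation=cv2.INTER_CUBIC))
```

```text
(no output)
```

View pics/c6.png

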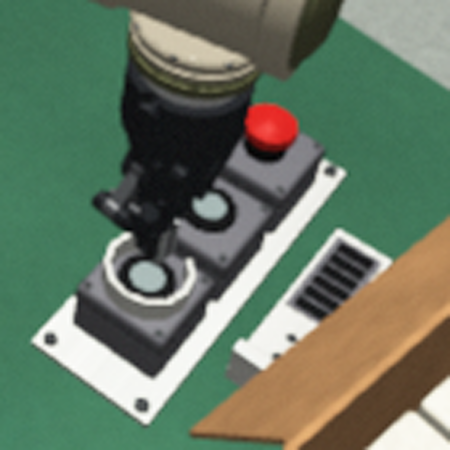

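The fingertips stand above the guarded lens (tips at about (155,255), lens at (150,277)) with no contact, held for about 2.7 s. Now I draw straight up.

Call:
{"fn": "servo_tool", "kwargs": {"deltas": "0 0 0 -15 0 0 0;0 0 0 -30 0 0 0;0 0 0 -35 0 0 0;0 0 0 -35 0 0 0;0 0 0 -35 0 0 0;0 0 0 -30 0 0 0;0 0 0 -20 0 0 0;0 0 0 -5 0 0 0"}}

```text
time_s: 21.13
position: [0.5892, 0.3288, 0.3134]
tool_rot: [[-0.053, 0.999, 0.007], [0.999, 0.053, 0.002], [0.002, 0.007, -1.0]]
ft_force: [0.2, 0.1, 0.5]
grip_width: -0.0004
gripper_force: 0.0
```

Call:
{"fn": "servo_tool", "kwargs": {"deltas": "0 0 0 0 0 0 0;0 0 0 0 0 0 0;0 0 0 0 0 0 0;0 0 0 0 0 0 0"}}

```text
time_s: 21.47
position: [0.5886, 0.3285, 0.3071]
tool_rot: [[-0.053, 0.999, -0.003], [0.999, 0.053, -0.001], [-0.001, -0.003, -1.0]]
ft_force: [-0.0, 0.2, 0.0]
grip_width: -0.0001
gripper_force: 0.0
```

Run:
```python
from h import *
p=env.get_image("scene");cv2.imwrite("pics/c7.png",cv2.resize(p["img"][130:350,220:500,::-1],(760,597),interpolation=cv2.INTER_CUBIC));print(env.observe()["position"])
```

```text
[0.58864671 0.32850471 0.30750038]
```

View pics/c7.png

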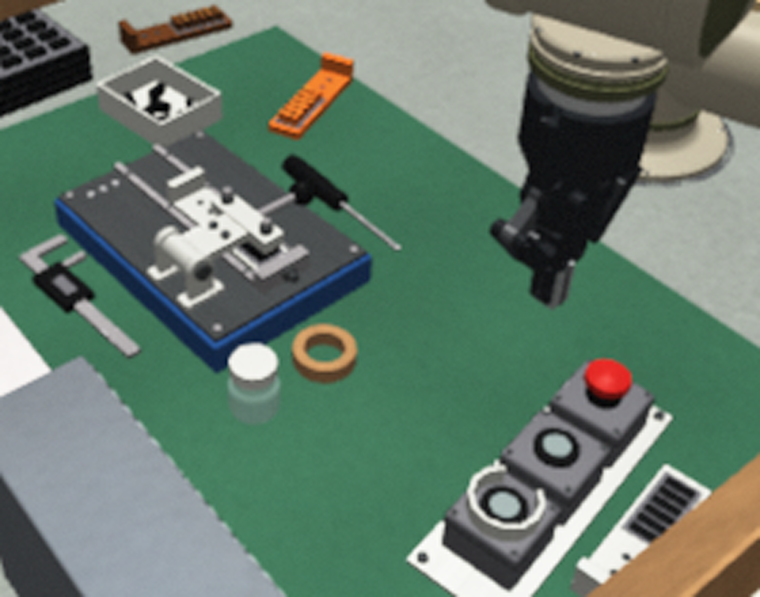

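The pallet is home, the bar is down with the ball at (300,180), nothing else has moved, and the hand is about 25 cm above the lens. I hand the job in.

```bash
python3 -c "
from rig import env
print(env.close_job())"
```

```text
the job is handed in; nothing more can be done
None
```

I finished the job in order and handed it in at about 22 s, with no verdict returned: the pallet is home, the contact bar is fully down, and I held over the run key for about 2.7 s, then drew the hand 20 cm up; no run indicator was visible to confirm the tester started.

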